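Straighten the caddy's castors and park it on the sprung bumper

TASK

Someone left the shaker caddy by the grill with its castors pointing every which way: take it by its push bar and, keeping its wheels on the concrete, roll it forward until all four castors trail straight before you bring it to the bay. Then steer it square and centred between the bay lines, nose it onto the spring bumper, keep a light steady push on for about a second without ever bottoming the bumper out, ease off slowly and let go. Leave it parked there, castors still straight and the shaker standing, with nothing else on the ledge disturbed.

Things in the scene. Friction and masses are not known exactly. Their poses are not given: they have to be found in the camera images.
- caddy: Teak caddy on four small swivel castors: deck 180 long (x) by 120 wide (y), underside 36 above the ground, low tray walls up to z = 76. Origin on the ground under its middle; x = forward (towards the nose), z up. Castors sit outboard under steel bars, 170 wide overall. It weighs 0.7 to 1.0 kg loaded; it rolls against less than 1 N once the castors trail, a few N while they swing round.
- push_bar (a point): Middle of the caddy's push bar at its rear: a level teak bar 12 thick (along the caddy's x), 106 long (along y), 22 high, its middle 75 behind the caddy's origin and 125 above the ground (top at 136). It stands on two 8 mm steel posts at y = +-49; nothing else is within 60 mm in front of it above z = 76. Axes as the caddy's.
- nose (a point): Middle of the caddy's flat front face, 90 ahead of its origin, 55 above the ground. The face spans z = 36 to 76, 120 wide. Axes as the caddy's.
- bay: Parking bay: two thin steel lines inlaid in the concrete, 200 apart, running 230 back from a cross line; no kerbs. Origin on the ground in the middle of the cross line; x points into the bay (the way the caddy's nose must point), y to its left, z up. Beyond the cross line it carries the fixed bumper bracket.
- bracket (a point): Top middle of the upright bracket plate, 112 beyond the cross line, 85 high. It carries a black rubber bumper pad, 90 wide, z = 39 to 73, whose face stands anywhere from 20 before to 20 beyond the cross line (clamped at an adjustable place, not measured): feel for it. The pad is sprung along the bay's x: 5 N per mm, bottoms out at 3.5 mm (17 N).
- shaker: Clear acrylic salt shaker with steel cap, 46 wide, 94 high, standing loose in the caddy's front middle cell (cell 70 x 54, floor at z = 46). Origin at the centre of its base.
- trivet: Bystander: round cast iron trivet, 140 across, 18 high, origin under its middle.
- jar: Bystander: amber jar, 60 across, 90 high, origin under its middle.
- bowl: Bystander: empty stainless mixing bowl, 160 across, 75 high, origin under its middle.
- brush: Bystander: red silicone pastry brush lying flat, 200 long (x), origin under its middle.
- turner: Bystander: grill turner with wooden handle, lying flat, 240 long (x), origin under its middle.
- mug: Bystander: mug, 76 across, 85 high, origin under its middle.
- castor_fl (a joint): Swivel of the front left castor (pivot at x = 62, y = 78 on the caddy), rad, counter-clockwise from above; 0 = its wheel trails straight behind the pivot when the caddy rolls forward; turns 2.8 either way. Wheel 28 across, 14 behind its pivot: rolling forward 80 mm swings it straight.
- castor_fr (a joint): Swivel of the front right castor (pivot at x = 62, y = -78 on the caddy), rad, counter-clockwise from above; 0 = its wheel trails straight behind the pivot when the caddy rolls forward; turns 2.8 either way. Wheel 28 across, 14 behind its pivot: rolling forward 80 mm swings it straight.
- castor_rl (a joint): Swivel of the rear left castor (pivot at x = -62, y = 78 on the caddy), rad, counter-clockwise from above; 0 = its wheel trails straight behind the pivot when the caddy rolls forward; turns 2.8 either way. Wheel 28 across, 14 behind its pivot: rolling forward 80 mm swings it straight.
- castor_rr (a joint): Swivel of the rear right castor (pivot at x = -62, y = -78 on the caddy), rad, counter-clockwise from above; 0 = its wheel trails straight behind the pivot when the caddy rolls forward; turns 2.8 either way. Wheel 28 across, 14 behind its pivot: rolling forward 80 mm swings it straight.

How it is judged:
On the way, in this order (a step that is already met when the one before it is completed fails the run):
1. all four castors trail straight (within 0.3 rad) while the caddy's nose is still 80 mm or more short of the bay's cross line (value of joint castor_fl between -0.3 and 0.3 rad and value of joint castor_fr between -0.3 and 0.3 rad and value of joint castor_rl between -0.3 and 0.3 rad and value of joint castor_rr between -0.3 and 0.3 rad and x of nose in the frame of bay below -0.08 m), for 0.1 s.
2. the caddy leans square and centred on the bumper with 5 to 16.5 N for half a second (x of nose in the frame of bay between -0.026 and 0.026 m and y of nose in the frame of bay between -0.012 and 0.012 m and angle between the x axis of caddy and the x axis of bay, either way round below 0.09 rad and contact force between caddy and bay above 5 N), for 0.5 s.
At the end, for the whole second after the job is handed in: The caddy stands still and level on its wheels in the bay, let go, its nose within 26 mm of the cross line and 12 mm of the bay's middle, square within 0.09 rad, not pressing on the bumper (under 2 N), all castors within 0.35 rad of trailing straight, the shaker upright (0.2 rad) in its cell (x of nose in the frame of bay between -0.026 and 0.026 m and y of nose in the frame of bay between -0.012 and 0.012 m and angle between the x axis of caddy and the x axis of bay, either way round below 0.09 rad and value of joint castor_fl between -0.35 and 0.35 rad and value of joint castor_fr between -0.35 and 0.35 rad and value of joint castor_rl between -0.35 and 0.35 rad and value of joint castor_rr between -0.35 and 0.35 rad and contact force between caddy and bay below 2 N and linear speed of caddy below 0.01 m/s and angle between caddy's own z axis and vertical below 0.06 rad and height (world z) of caddy below 0.006 m and angle between shaker's own z axis and vertical below 0.2 rad and horizontal distance between shaker and caddy below 0.075 m); the robot touches nothing.
It fails at once if the caddy pushes on the bumper or its bracket with more than 16.5 N (contact force between caddy and bay above 16.5 N).
It fails at once if the caddy is lifted off the ground (10 mm) or tipped (0.12 rad) (height (world z) of caddy above 0.01 m or angle between caddy's own z axis and vertical above 0.12 rad).
It fails at once if the shaker tips over (0.5 rad) (angle between shaker's own z axis and vertical above 0.5 rad).
It fails at once if a bystander is moved more than 15 mm (distance of any of trivet, jar, bowl, brush, turner, mug from where it was at the start of the episode above 0.015 m).
It also fails if it takes over 56 s, if anything falls off the work surface, if the arm or the gripper's body presses on something with over 40 N, if the wrist force passes 120 N, or if a joint passes its speed limit or range.

ROBOT

A 6-joint arm with a two-finger parallel gripper is mounted at the origin on the work surface. World frame = base frame: x ahead of the robot, y to its left, z up, the work surface at z = 0. Lengths are in m, angles in rad, forces in N, time in s.
With the tool pointing down it reaches from about 0.425 to 0.95 m from the base axis. Payload 3.5 kg.
Tool frame: the origin (TCP) lies midway between the tips of the shut fingers; the grasp point (between the pads) lies 19 mm behind it; z points along the fingers, y is the direction in which the jaws open and shut (so a half turn about z gives the same grasp; the last joint's range is limited). The gripper opens to 85 mm and grips with 20 to 120 N. Pads are 22 mm wide; open, the fingers measure 114 mm over their backs; the gripper's body (76 mm by 85 mm) begins 54 mm behind the grasp point. The pads swing forward as they close: fully open they stand 13 mm farther back than shut.
Start: joints at [1.068, 0.286, 1.577, -0, 1.279, -0.15], TCP at [0.233, 0.633, 0.231] pointing down, gripper open.
Joint ranges: [-2.77, 2.77], [-0.9, 2.22], [0.21, 2.48], [-1.53, 4.67], [0.24, 2.81], [-2.84, 2.84]. Speed limits (rad/s): [2.79, 2.79, 3.14, 3.14, 3.14, 3.14].

INTERFACE

Orientations are given as a unit quaternion [x, y, z, w].
In Python, from plant import ctrl gives the robot as it stands.
- The arm moves only by the tool apply_moves, never from a script. Its argument "moves" is a list that holds one entry, the list of rows, each a list of 7 numbers: the shift along the tool's x, y, z in m, then the turn, a rotation vector about the tool's x, y, z in degrees, then the gripper's target within -1 to 1 (shut at 1, half-way at 0, fully open at -1). In form: [[[tx, ty, tz, ax, ay, az, hand], ...]]. A call has 1 to 12 rows; each row shifts and turns the pose as measured when the row begins, along the tool's axes as they then stand; what a row does not reach is not made up. A row lasts 1/10 s, in which the tool goes at most 50 mm and 8.59 degrees, less where a joint would pass 70% of its speed; a pose out of reach is approached as far as the arm can. A call with a gripper value outside its range is refused whole. The fingers move at their own pace and stop on an object; "force" is the grip in N (left out, the last holds). Time passes only in rows, so rows that do not move let the fingers close. It gives the time, the measured TCP pose, the force and the opening at its end, in the units of the state.
- ctrl.get_state(): the state, without advancing time (a new reading comes with each control period).
- ctrl.read_camera(name): name is "side" or "top" or "wrist"; returns the picture (420x560x3 uint8, red, green, blue); there is no depth.
- ctrl.get_calibration(name): a dict with "camera_matrix" (3x3 intrinsics, pixels), "cam_to_world" (4x4, takes a point from camera to world coordinates). Camera axes: x right, y up, looking along -z (the intrinsics and any distortion apply to the point x, -y, -z); pixel columns grow to the right and rows downward; lengths in m; the calibration is good to about 2 mm. The wrist camera is an equidistant fisheye: a pixel r from the principal point sees the ray r / f radians off the axis. A picture is of the moment at which its call begins: read the wrist's pose just before it. get_calibration takes no time and is no camera call; for the wrist camera it gives the pose at the moment of the call.
- ctrl.sign_off(): hands the job in, once; it reports no verdict.
The state is a dict: "time": time; "qpos": joint angles; "dq": joint speeds; "joint_efforts": joint torques, N m; "eef_pos": TCP position; "tcp_rot": TCP orientation; "contact_force": force on the tool from outside, world axes, zero at the start; "wrist_torque": the same for the moment, N m; "opening": opening from 0.0 (shut) to 1.0 (fully open).
Only numpy, scipy, OpenCV 4.12 (cv2) and the standard library are available. Lean on these libraries where they do the work, as an engineer would, in place of code of your own. Each camera call takes 0.05 s, during which the arm holds its last target. There are 200 camera calls.

## Working session

There is one attempt and no reset: what is moved stays moved. The work goes in short steps, Python scripts to look and compute and a tool call to move; the robot and the scene stay as the last step left them, time stands still between calls to the robot, and variables do not carry over. Pictures are saved under pics/ and viewed, about 8 in all and at most 12, crops included, and the job is handed in when it is done.

Besides the shell and the picture viewer there is one more tool, called by a JSON object that holds its "name" and its "arguments". apply_moves: Moves the arm, as the interface text tells. Its arguments: {"type":"object","properties":{"moves":{"type":"array","items":{"type":"array","items":{"type":"array","items":{"type":"number"}}}},"force":{"type":"number"}},"required":["moves"]}

```bash
mkdir -p pics
python3 - <<'E'
from plant import ctrl
import cv2,numpy as np
s=ctrl.get_state();print(s)
for n in("top","side"):
    cv2.imwrite(f"pics/{n}0.png",ctrl.read_camera(n)[:,:,::-1]); c=ctrl.get_calibration(n);print(n,c)
E
```

```text
{'time': 0.0, 'qpos': array([ 1.06799125e+00,  2.87200831e-01,  1.57819127e+00,  1.31512063e-05,
        1.27863083e+00, -1.50009015e-01]), 'dq': array([ 1.73431632e-03,  6.10617933e-04,  7.35828592e-04, -5.57068543e-04,
        9.96886637e-05, -1.95005755e-03]), 'joint_efforts': array([-3.42693565e-04, -4.05974042e+01, -2.92630059e+01, -1.41444752e-04,
        5.79623622e-03, -1.01332915e-06]), 'eef_pos': array([0.23287619, 0.63284192, 0.22991603]), 'tcp_rot': array([ 1.75486388e-01,  9.84481108e-01, -1.14896012e-03, -3.95586090e-04]), 'contact_force': array([-0.45458981,  0.69954977,  0.76965084]), 'wrist_torque': array([ 0.057256  ,  0.02794759, -0.03701892]), 'opening': 0.9999806934625958}
top {'camera_matrix': array([[520.98748517,   0.        , 273.08551532],
       [  0.        , 520.98748517, 207.16386529],
       [  0.        ,   0.        ,   1.        ]]), 'cam_to_world': array([[ 0.0192051 ,  0.99751058, -0.06785133,  0.44450073],
       [-0.99979142,  0.01868876, -0.0082366 , -0.05947994],
       [-0.00694804,  0.06799537,  0.99766144,  1.50197644],
       [ 0.        ,  0.        ,  0.        ,  1.        ]])}
side {'camera_matrix': array([[521.04777501,   0.        , 275.88778065],
       [  0.        , 521.04777501, 210.52172354],
       [  0.        ,   0.        ,   1.        ]]), 'cam_to_world': array([[ 0.87230998,  0.33919632, -0.35216636,  0.09612678],
       [-0.4885671 ,  0.57604105, -0.65534639, -0.8720192 ],
       [-0.01942881,  0.7437221 ,  0.66820653,  0.92362756],
       [ 0.        ,  0.        ,  0.        ,  1.        ]])}
```

View pics/top0.png

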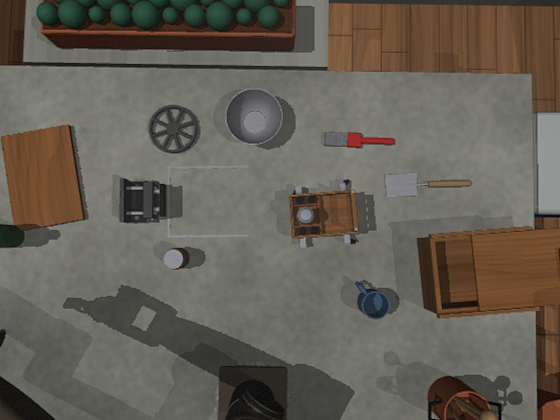

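View pics/side0.png

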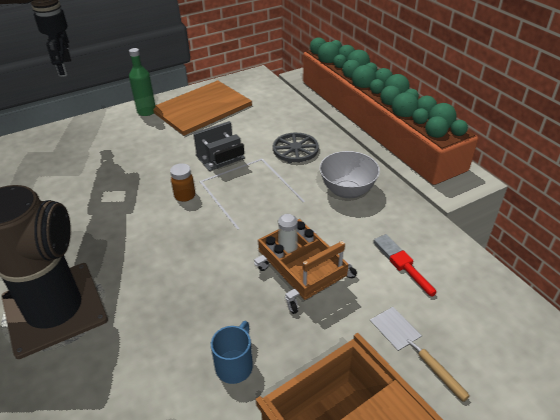

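```bash
cat > h.py <<'E'
import numpy as np,cv2
from plant import ctrl
def ray(n,u,v,z,c=None):
    c=c or ctrl.get_calibration(n);K=c["camera_matrix"];M=c["cam_to_world"]
    d=M[:3,:3]@np.array([(u-K[0,2])/K[0,0],-(v-K[1,2])/K[1,1],-1.]);o=M[:3,3]
    return o+d*(z-o[2])/d[2]
def proj(n,p):
    c=ctrl.get_calibration(n);K=c["camera_matrix"];M=c["cam_to_world"]
    q=M[:3,:3].T@(np.array(p)-M[:3,3]);q=q/-q[2];return K[0,0]*q[0]+K[0,2],-K[1,1]*q[1]+K[1,2]
E
python3 - <<'E'
import cv2,numpy as np
a=cv2.imread("pics/top0.png");b=cv2.imread("pics/side0.png")
t=cv2.resize(a[155:250,110:260],None,fx=4,fy=4,interpolation=cv2.INTER_CUBIC)[:, :]
t2=cv2.resize(a[170:255,275:385],None,fx=5,fy=5,interpolation=cv2.INTER_CUBIC)
cv2.imwrite("pics/c1.png",t);
s=cv2.resize(b[205:315,250:365],None,fx=5,fy=5,interpolation=cv2.INTER_CUBIC)
cv2.imwrite("pics/c2.png",t2);print(t.shape,t2.shape)
E
```

```text
(380, 600, 3) (425, 550, 3)
```

View pics/c1.png

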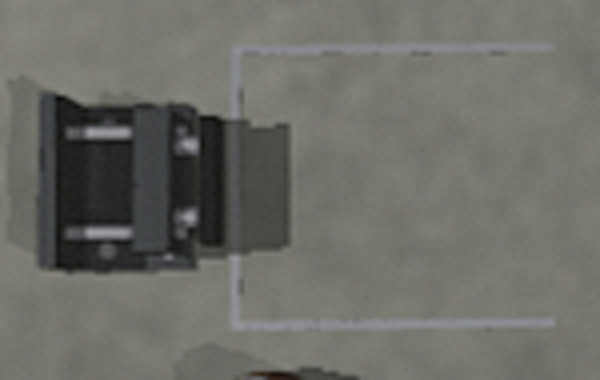

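View pics/c2.png

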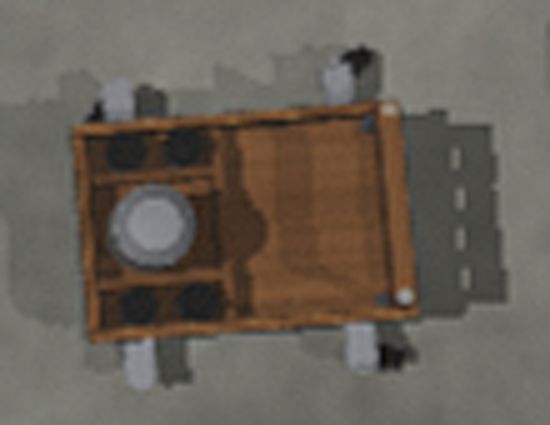

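Run:
```python
from h import *
f=lambda x,y,s,ox,oy,z: ray("top",(x+.5)/s-.5+ox,(y+.5)/s-.5+oy,z)
B=[f(x,y,4,110,155,0)[:2] for x,y in[(236,49),(236,324),(554,47),(554,323)]]
print(B,np.linalg.norm(B[0]-B[1]),np.linalg.norm(B[0]-B[2]))
o=(B[0]+B[1])/2;ax=(o-(B[2]+B[3])/2);ax/=np.linalg.norm(ax);ay=np.array([-ax[1],ax[0]]);print("bay",o,np.degrees(np.arctan2(ax[1],ax[0])))
br=[f(x,y,4,110,155,.085)[:2] for x,y in[(48,95),(48,268)]];print("bracket?",br)
pf=[f(x,y,4,110,155,.073)[:2] for x,y in[(222,118),(222,245)]];print("pad",[((p-o)@ax,(p-o)@ay) for p in pf])
F=[f(x,y,5,275,170,.076)[:2] for x,y in[(75,128),(92,340)]]
P=[f(x,y,5,275,170,.136)[:2] for x,y in[(389,107),(405,297)]]
print("front",F,np.linalg.norm(F[0]-F[1]),"bar",P,np.linalg.norm(P[0]-P[1]))
n=(F[0]+F[1])/2;b=(P[0]+P[1])/2;d=n-b
print("nose",n,"bar",b,np.linalg.norm(d),np.degrees(np.arctan2(d[1],d[0])))
for q in(F,P):
  w=q[0]-q[1];print("perp yaw",np.degrees(np.arctan2(w[0],-w[1])))
print("in bay: nose",(n-o)@ax,(n-o)@ay,"bar",(b-o)@ax,(b-o)@ay)
```

```text
[array([0.65841249, 0.25901592]), array([0.45878087, 0.25245388]), array([0.66408457, 0.02773082]), array([0.46388168, 0.02323238])] 0.1997394352475729 0.23135464310306791
bay [0.55859668 0.2557349 ] 91.34010774084109
bracket? [array([0.61219885, 0.36898663]), array([0.49362116, 0.36435827])]
pad [(np.float64(-0.005062067376800991), np.float64(-0.04115629565624345)), (np.float64(-0.005933623509423018), np.float64(0.046631480753539706))]
front [array([ 0.57526878, -0.09243582]), array([ 0.45917579, -0.1037035 ])] 0.1166385082013192 bar [array([ 0.58392506, -0.25601442]), array([ 0.48416544, -0.26526674])] 0.10018776657974561
nose [ 0.51722229 -0.09806966] bar [ 0.53404525 -0.26064058] 0.16343902529068116 95.90798321437053
perp yaw 95.54361106711214
perp yaw 95.29880354183179
in bay: nose -0.35274015540797593 0.049637560143183185 bar -0.5156600472981246 0.03662126979338867
```

{"name": "apply_moves", "arguments": {"moves": [[[0,0,0,0,0,-8.57,-0.3],[0,0,0,0,0,-8.57,-0.3],[0,0,0,0,0,-8.57,-0.3],[-0.026,-0.04,0,0,0,0,-0.3],[-0.026,-0.04,0,0,0,0,-0.3],[-0.026,-0.04,0,0,0,0,-0.3],[-0.026,-0.04,0,0,0,0,-0.3],[-0.026,-0.04,0,0,0,0,-0.3],[-0.026,-0.04,0,0,0,0,-0.3],[-0.026,-0.04,0,0,0,0,-0.3],[-0.026,-0.04,0,0,0,0,-0.3],[-0.026,-0.04,0,0,0,0,-0.3]]]}}

```text
time: 1.3
eef_pos: [0.5066, 0.2904, 0.2223]
tcp_rot: [-0.059, 0.998, -0.004, -0.005]
contact_force: [1.5, -0.3, 0.7]
opening: 0.651
```

```bash
cat >> h.py <<'E'
from scipy.spatial.transform import Rotation as R
def go(x,y,z,yaw):
    "tool-frame shift and turn from now to TCP x,y,z, pointing down, tool y at yaw deg"
    s=ctrl.get_state();r=R.from_quat(s["tcp_rot"]);a=np.radians(yaw)
    T=R.from_matrix(np.array([[-np.sin(a),np.cos(a),0],[np.cos(a),np.sin(a),0],[0,0,-1]]).T)
    print("t",s["time"],"p",s["eef_pos"].round(4),"yaw",np.degrees(np.arctan2(*r.apply([0,1,0])[1::-1])).round(2),"F",s["contact_force"].round(2),"M",s["wrist_torque"].round(2),"op",round(s["opening"],3))
    print("shift",r.inv().apply(np.array([x,y,z])-s["eef_pos"]).round(4),"turn",np.degrees((r.inv()*T).as_rotvec()).round(2))
E
python3 - <<'E'
from h import *
M=R.from_quat(ctrl.get_state()["tcp_rot"]).as_matrix().round(3);print(M)
go(.534,-.261,.2,95.5)
E
```

```text
[[-0.993 -0.118 -0.01 ]
 [-0.118  0.993 -0.009]
 [ 0.011 -0.008 -1.   ]]
t 1.3 p [0.5066 0.2904 0.2223] yaw 96.79 F [ 1.52 -0.25  0.73] M [-0.01  0.01  0.07] op 0.651
shift [ 0.0377 -0.5506  0.0272] turn [-0.48 -0.6   1.29]
```

{"name": "apply_moves", "arguments": {"moves": [[[0.003,-0.046,0,-0.5,-0.6,1.3,-0.3],[0.003,-0.046,0,0,0,0,-0.3],[0.003,-0.046,0,0,0,0,-0.3],[0.003,-0.046,0,0,0,0,-0.3],[0.003,-0.046,0,0,0,0,-0.3],[0.003,-0.046,0,0,0,0,-0.3],[0.003,-0.046,0,0,0,0,-0.3],[0.003,-0.046,0,0,0,0,-0.3],[0.003,-0.046,0,0,0,0,-0.3],[0.003,-0.046,0,0,0,0,-0.3],[0.003,-0.046,0,0,0,0,-0.3],[0.003,-0.046,0,0,0,0,-0.3]]]}}

```text
time: 2.5
eef_pos: [0.5207, -0.2846, 0.2167]
tcp_rot: [-0.047, 0.999, 0.001, -0.002]
contact_force: [-0.1, -0.8, 0.7]
opening: 0.648
```

Run:
```python
from h import *
go(.534,-.261,.2,95.5)
c=ctrl.get_calibration("wrist");print(c)
cv2.imwrite("pics/w1.png",cv2.resize(ctrl.read_camera("wrist")[:,:,::-1],None,fx=1.4,fy=1.4))
```

```text
t 2.5 p [ 0.5207 -0.2846  0.2167] yaw 95.33 F [-0.13 -0.78  0.72] M [-0.05 -0.01  0.02] op 0.648
shift [-0.0155  0.0222  0.0167] turn [ 0.18 -0.26 -0.17]
{'camera_matrix': array([[325.1922621 ,   0.        , 278.46794494],
       [  0.        , 325.1922621 , 217.10584396],
       [  0.        ,   0.        ,   1.        ]]), 'cam_to_world': array([[-0.0919691 , -0.9523968 , -0.29065791,  0.44574253],
       [ 0.99575813, -0.08716393, -0.02946533, -0.29098779],
       [ 0.0027278 , -0.29213488,  0.95637324,  0.35926763],
       [ 0.        ,  0.        ,  0.        ,  1.        ]])}
```

View pics/w1.png

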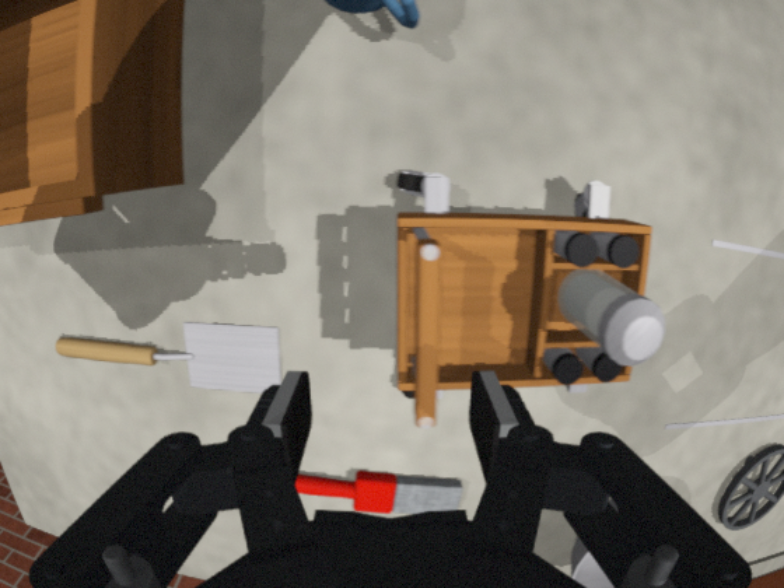

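```bash
cat >> h.py <<'E'
def wray(u,v,z,c):
    K=c["camera_matrix"];M=c["cam_to_world"];x,y=u-K[0,2],v-K[1,2];r=np.hypot(x,y);t=r/K[0,0]
    d=M[:3,:3]@np.array([np.sin(t)*x/r,-np.sin(t)*y/r,-np.cos(t)]);o=M[:3,3];return o+d*(z-o[2])/d[2]
E
python3 - <<'E'
from h import *
c=ctrl.get_calibration("wrist")
p=[wray((u+.5)/1.4-.5,(v+.5)/1.4-.5,.136,c)[:2] for u,v in[(430,252),(427,422)]]
m=(p[0]+p[1])/2;w=p[1]-p[0];print(p,np.linalg.norm(w),m,np.degrees(np.arctan2(w[0],-w[1])))
go(*m,.104,95.5)
E
```

```text
[array([ 0.48438981, -0.27407587]), array([ 0.58157588, -0.26431261])] 0.09767524502830693 [ 0.53298284 -0.26919424] 95.7366574137277
t 2.55 p [ 0.5203 -0.2916  0.2167] yaw 95.08 F [-0.8  -4.41  0.76] M [-0.14  0.05 -0.04] op 0.651
shift [-0.0151  0.0215  0.1126] turn [-0.17 -0.27 -0.42]
```

{"name": "apply_moves", "arguments": {"moves": [[[-0.008,0.015,0,-0.2,-0.3,-0.4,-0.3],[-0.008,0.012,0,0,0,0,-0.3],[0,0,0,0,0,0,-0.3],[0,0,0.03,0,0,0,-0.3],[0,0,0,0,0,0,-0.3]]]}}

```text
time: 3.05
eef_pos: [0.534, -0.2599, 0.1845]
tcp_rot: [-0.048, 0.999, 0.002, -0.001]
contact_force: [-0.4, -0.1, -1.4]
opening: 0.65
```

Run:
```python
from h import *
go(.5335,-.2615,.106,95.6)
```

```text
t 3.05 p [ 0.534  -0.2599  0.1845] yaw 95.5 F [-0.42 -0.1  -1.36] M [-0.04  0.01  0.02] op 0.65
shift [ 0.0005 -0.0018  0.0785] turn [ 0.18 -0.08 -0.1 ]
```

{"name": "apply_moves", "arguments": {"moves": [[[0,-0.001,0.025,0,0,0,-0.3],[0,-0.001,0.025,0,0,0,-0.3],[0,0,0.02,0,0,0,-0.3],[0,0,0.009,0,0,0,-0.3],[0,0,0,0,0,0,-0.3],[0,0,0,0,0,0,-0.3]]]}}

```text
time: 3.65
eef_pos: [0.5388, -0.2577, 0.1112]
tcp_rot: [-0.053, 0.999, -0.002, 0.003]
contact_force: [0.1, -0.3, 0.8]
opening: 0.651
```

Run:
```python
from h import *
go(.5335,-.2615,.106,95.6)
```

```text
t 3.65 p [ 0.5388 -0.2577  0.1112] yaw 96.07 F [ 0.1  -0.32  0.82] M [ 0.03 -0.01  0.01] op 0.651
shift [ 0.0057 -0.0032  0.0052] turn [-0.19  0.3   0.47]
```

{"name": "apply_moves", "arguments": {"moves": [[[0.005,-0.003,0.005,0,0,0.4,-0.3],[0,0,0,0,0,0,-0.3]]]}}

```text
time: 3.85
eef_pos: [0.5352, -0.2619, 0.1086]
tcp_rot: [-0.05, 0.999, -0.003, 0.004]
contact_force: [0.0, 0.6, 0.4]
opening: 0.65
```

Run:
```python
from h import *
go(.5335,-.2615,.106,95.6)
```

```text
t 3.85 p [ 0.5352 -0.2619  0.1086] yaw 95.7 F [0.03 0.56 0.37] M [0.   0.04 0.03] op 0.65
shift [0.0017 0.0006 0.0026] turn [-0.36  0.48  0.1 ]
```

{"name": "apply_moves", "arguments": {"moves": [[[0.001,0,0.002,-0.3,0.4,0,0.2],[0,0,0,0,0,0,0.5],[0,0,0,0,0,0,0.7],[0,0,0,0,0,0,1],[0,0,0,0,0,0,1],[0,0,0,0,0,0,1],[0,0,0,0,0,0,1]]], "force": 40}}

```text
time: 4.55
eef_pos: [0.5347, -0.263, 0.1084]
tcp_rot: [-0.049, 0.999, -0.001, 0.002]
contact_force: [0.5, -0.3, 0.8]
opening: 0.134
```

Run:
```python
from h import *
go(.5335,-.2615,.106,95.6)
```

```text
t 4.55 p [ 0.5347 -0.263   0.1084] yaw 95.63 F [ 0.53 -0.33  0.76] M [ 0.02  0.03 -0.06] op 0.134
shift [0.0011 0.0016 0.0024] turn [-0.12  0.17  0.03]
```

{"name": "apply_moves", "arguments": {"moves": [[[0,0.008,0,0,0,0,1],[0,0.01,0,0,0,0,1],[0,0.01,0,0,0,0,1],[0,0.01,0,0,0,0,1],[0,0.01,0,0,0,0,1]]]}}

```text
time: 5.05
eef_pos: [0.5297, -0.2129, 0.1084]
tcp_rot: [-0.049, 0.999, -0.002, 0.002]
contact_force: [0.2, -1.2, 0.3]
opening: 0.132
```

Run:
```python
from h import *
go(.527,-.185,.1084,95.6)
```

```text
t 5.05 p [ 0.5297 -0.2129  0.1084] yaw 95.58 F [ 0.17 -1.15  0.3 ] M [-0.12  0.12  0.04] op 0.132
shift [ 0.      0.0281 -0.0001] turn [-0.23  0.2  -0.02]
```

{"name": "apply_moves", "arguments": {"moves": [[[0,0.01,0,0,0,0,1],[0,0.01,0,0,0,0,1],[0,0.01,0,0,0,0,1],[0,0.01,0,0,0,0,1],[0,0.005,0,0,0,0,1],[0,0,0,0,0,0,1]]]}}

```text
time: 5.65
eef_pos: [0.5246, -0.1612, 0.1084]
tcp_rot: [-0.05, 0.999, -0.001, 0.002]
contact_force: [-0.4, -0.8, 0.2]
opening: 0.134
```

Run:
```python
from h import *
go(.5627,.064-.06,.1084,91.5)
a=ctrl.read_camera("top")[:,:,::-1];cv2.imwrite("pics/top1.png",a)
u,v=proj("top",(.52,-.1,.05));u,v=int(u),int(v);print(u,v)
cv2.imwrite("pics/c3.png",cv2.resize(a[v-60:v+60,u-75:u+75],None,fx=5,fy=5,interpolation=cv2.INTER_CUBIC))
```

```text
t 5.65 p [ 0.5246 -0.1612  0.1084] yaw 95.73 F [-0.44 -0.84  0.19] M [ 0.02  0.06 -0.01] op 0.134
shift [-0.0544  0.1605 -0.0003] turn [-0.14  0.19  4.23]
291 215
```

View pics/c3.png

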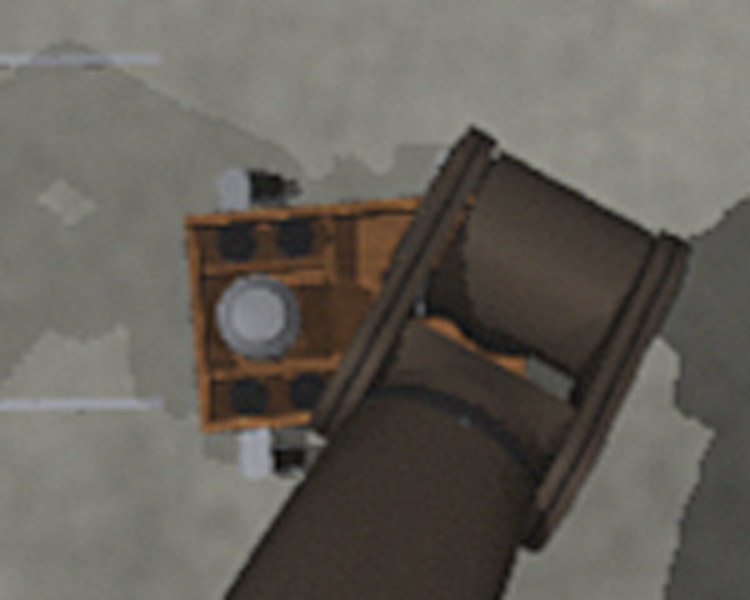

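Run:
```python
from h import *
F=[ray("top",(x+.5)/5-.5+216,(y+.5)/5-.5+155,.076)[:2] for x,y in[(190,217),(206,430)]]
n=(F[0]+F[1])/2;p=ctrl.get_state()["eef_pos"][:2];d=n-p;w=F[0]-F[1]
print(n,np.linalg.norm(d),np.degrees(np.arctan2(d[1],d[0])),np.linalg.norm(w),np.degrees(np.arctan2(w[0],-w[1])))
a=np.radians(91.5);ax=np.array([np.cos(a),np.sin(a)]);ay=np.array([-ax[1],ax[0]]);o=np.array([.5586,.2557])
for q in(n,p):print((q-o)@ax,(q-o)@ay)
t=o-.27*ax;print(t);go(*t,.1084,91.5)
```

```text
[0.50740608 0.0006636 ] 0.1629706029263653 96.05249028293612 0.11715341766769123 95.52720732994842
-0.2536089054349699 0.05785245057787668
-0.4160653421058165 0.04491708810153941
[ 0.56566778 -0.01420748]
t 5.7 p [ 0.5246 -0.1614  0.1083] yaw 95.71 F [0.29 0.27 1.04] M [ 0.18  0.06 -0.01] op 0.133
shift [-0.0555  0.1424 -0.0002] turn [-0.13  0.19  4.21]
```

Run:
```python
from h import *
a=ctrl.read_camera("side")[:,:,::-1]
u,v=map(int,proj("side",(.515,-.085,.04)));print(u,v)
cv2.imwrite("pics/s3.png",cv2.resize(a[v-70:v+60,u-80:u+80],None,fx=4.5,fy=4.5,interpolation=cv2.INTER_CUBIC))
```

```text
275 236
```

View pics/s3.png

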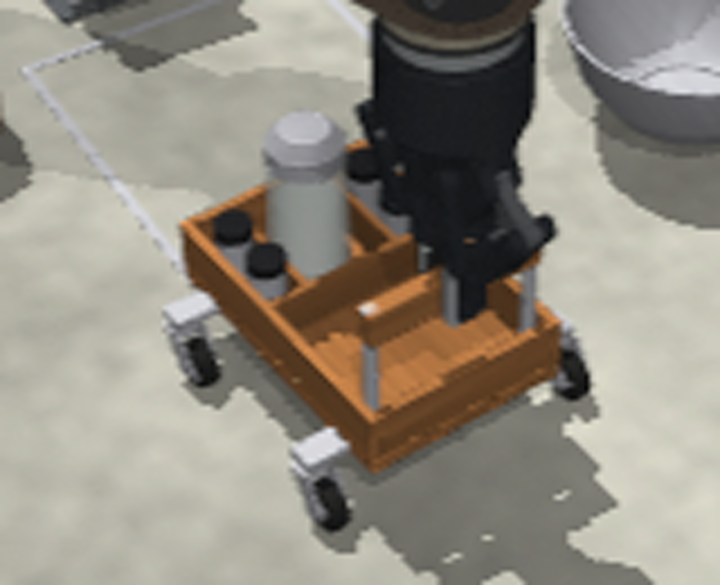

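{"name": "apply_moves", "arguments": {"moves": [[[-0.003,0.01,0,0,0,0.4,1],[-0.004,0.012,0,0,0,0.5,1],[-0.004,0.012,0,0,0,0.5,1],[-0.004,0.012,0,0,0,0.5,1],[-0.004,0.012,0,0,0,0.5,1],[-0.004,0.012,0,0,0,0.5,1],[-0.004,0.012,0,0,0,0.4,1],[-0.004,0.012,0,0,0,0.4,1],[-0.004,0.012,0,0,0,0.3,1],[-0.004,0.012,0,0,0,0.2,1],[-0.003,0.012,0,0,0,0,1]]]}}

```text
time: 6.85
eef_pos: [0.5604, -0.0259, 0.1084]
tcp_rot: [-0.008, 1.0, -0.002, 0.0]
contact_force: [-0.7, -1.3, 0.1]
opening: 0.132
```

```bash
cat >> h.py <<'E'
def bay(bx,by=0,yaw=91.5):
    a=np.radians(91.5);ax=np.array([np.cos(a),np.sin(a)]);ay=np.array([-ax[1],ax[0]]);o=np.array([.5586,.2557])
    p=ctrl.get_state()["eef_pos"][:2];print("bar in bay",((p-o)@ax).round(4),((p-o)@ay).round(4))
    go(*(o+bx*ax+by*ay),.1084,yaw)
E
python3 -c "
from h import *
bay(-.2)"
```

```text
bar in bay -0.2816 0.0055
t 6.85 p [ 0.5604 -0.0259  0.1084] yaw 90.92 F [-0.65 -1.25  0.14] M [-0.12 -0.13 -0.01] op 0.132
shift [-0.0047  0.0816 -0.0003] turn [-0.26  0.   -0.58]
```

{"name": "apply_moves", "arguments": {"moves": [[[-0.001,0.01,0,0,0,-0.3,1],[-0.001,0.01,0,0,0,-0.3,1],[-0.001,0.01,0,0,0,0,1],[-0.001,0.01,0,0,0,0,1],[0,0.005,0,0,0,0,1],[0,0,0,0,0,0,1]]]}}

```text
time: 7.45
eef_pos: [0.5647, 0.0247, 0.1084]
tcp_rot: [-0.014, 1.0, -0.002, 0.001]
contact_force: [-0.8, -0.2, 0.3]
opening: 0.132
```

Run:
```python
from h import *
bay(-.2)
a=ctrl.read_camera("top")[:,:,::-1];cv2.imwrite("pics/top2.png",a)
u,v=map(int,proj("top",(.56,.16,.05)));print(u,v)
cv2.imwrite("pics/c4.png",cv2.resize(a[v-60:v+60,u-75:u+75],None,fx=5,fy=5,interpolation=cv2.INTER_CUBIC))
```

```text
bar in bay -0.2311 -0.0001
t 7.45 p [0.5647 0.0247 0.1084] yaw 91.55 F [-0.78 -0.22  0.32] M [ 0.09 -0.15 -0.1 ] op 0.132
shift [ 0.0001  0.0311 -0.0001] turn [-0.21  0.15  0.05]
199 199
```

View pics/c4.png

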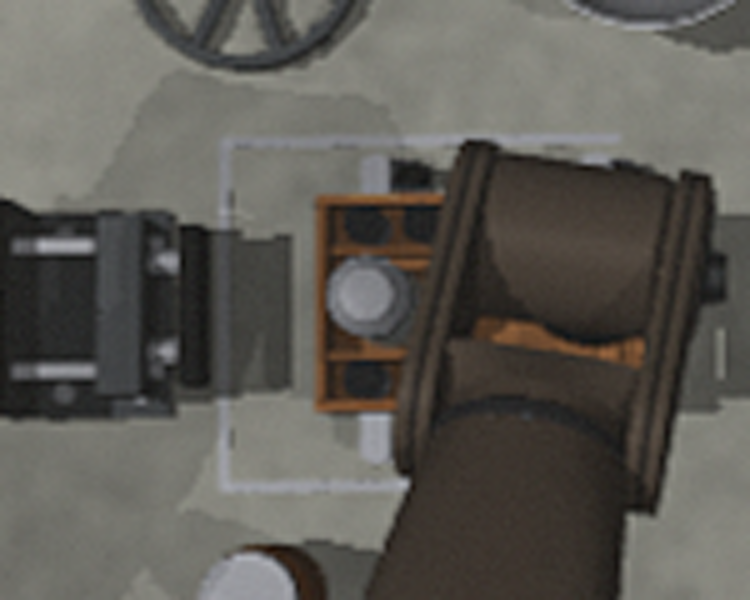

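Run:
```python
from h import *
f=lambda x,y,z:ray("top",(x+.5)/5-.5+124,(y+.5)/5-.5+139,z)[:2]
F=[f(317,197,.076),f(317,412,.076)];n=(F[0]+F[1])/2
C=[f(224,141,0),f(224,487,0)];oo=(C[0]+C[1])/2;c2=f(615,138,0)
w=F[0]-F[1];k=C[0]-C[1];print("nose yaw",np.degrees(np.arctan2(w[0],-w[1])),"cross yaw",np.degrees(np.arctan2(k[0],-k[1])),"line yaw",np.degrees(np.arctan2(*(C[0]-c2)[::-1])),oo)
a=np.radians(91.5);ax=np.array([np.cos(a),np.sin(a)]);ay=np.array([-ax[1],ax[0]])
print("nose",(n-oo)@ax,(n-oo)@ay)
for x in(210,238):
  p=[f(x,y,.073) for y in(230,392)];print("pad",[((q-oo)@ax,(q-oo)@ay) for q in p])
p=ctrl.get_state()["eef_pos"][:2];d=n-p;print(np.linalg.norm(d),np.degrees(np.arctan2(d[1],d[0])))
```

```text
nose yaw 91.74493916818625 cross yaw 91.88436523393285 line yaw 91.48455887149996 [0.55815485 0.25637319]
nose -0.06700355046258212 0.0015779650346765888
pad [(np.float64(-0.007149494491681305), np.float64(-0.04023801125800713)), (np.float64(-0.007783183900721276), np.float64(0.04932973917438307))]
pad [(np.float64(-0.022634236377702982), np.float64(-0.04011800297781185)), (np.float64(-0.023202241080132666), np.float64(0.04944253337077312))]
0.16506221329589746 92.22081560503838
```

{"name": "apply_moves", "arguments": {"moves": [[[0,0.006,0,0,0,0,1],[0,0.006,0,0,0,0,1],[0,0.006,0,0,0,0,1],[0,0.006,0,0,0,0,1],[0,0.006,0,0,0,0,1],[0,0.003,0,0,0,0,1],[0,0.002,0,0,0,0,1]]]}}

```text
time: 8.2
eef_pos: [0.5639, 0.0612, 0.1084]
tcp_rot: [-0.013, 1.0, -0.002, 0.002]
contact_force: [0.7, -0.8, 0.2]
opening: 0.133
```

```bash
python3 -c "
from h import *
bay(-.18)"
```

```text
bar in bay -0.1946 -0.0002
t 8.2 p [0.5639 0.0612 0.1084] yaw 91.44 F [ 0.71 -0.76  0.25] M [ 0.05 -0.15 -0.13] op 0.133
shift [ 0.0002  0.0146 -0.    ] turn [-0.24  0.18 -0.06]
```

{"name": "apply_moves", "arguments": {"moves": [[[0,0.002,0,0,0,0,1],[0,0.002,0,0,0,0,1],[0,0.002,0,0,0,0,1],[0,0.002,0,0,0,0,1],[0,0.001,0,0,0,0,1],[0,0.001,0,0,0,0,1]]]}}

```text
time: 8.8
eef_pos: [0.5636, 0.072, 0.1084]
tcp_rot: [-0.013, 1.0, -0.002, 0.001]
contact_force: [0.0, -0.3, 0.2]
opening: 0.131
```

{"name": "apply_moves", "arguments": {"moves": [[[0,0.002,0,0,0,0,1],[0,0.001,0,0,0,0,1],[0,0.001,0,0,0,0,1],[0,0.001,0,0,0,0,1]]]}}

```text
time: 9.2
eef_pos: [0.5635, 0.0773, 0.1084]
tcp_rot: [-0.012, 1.0, -0.002, 0.001]
contact_force: [1.0, 0.0, -0.3]
opening: 0.133
```

{"name": "apply_moves", "arguments": {"moves": [[[0,0.001,0,0,0,0,1],[0,0.001,0,0,0,0,1],[0,0.001,0,0,0,0,1]]]}}

```text
time: 9.5
eef_pos: [0.5634, 0.0805, 0.1084]
tcp_rot: [-0.012, 1.0, -0.002, 0.001]
contact_force: [1.1, -1.0, -0.1]
opening: 0.13
```

{"name": "apply_moves", "arguments": {"moves": [[[0,0.001,0,0,0,0,1],[0,0.001,0,0,0,0,1]]]}}

```text
time: 9.7
eef_pos: [0.5634, 0.0827, 0.1084]
tcp_rot: [-0.012, 1.0, -0.002, 0.001]
contact_force: [0.3, -0.3, 0.5]
opening: 0.132
```

{"name": "apply_moves", "arguments": {"moves": [[[0,0.001,0,0,0,0,1],[0,0.001,0,0,0,0,1]]]}}

```text
time: 9.9
eef_pos: [0.5633, 0.0848, 0.1084]
tcp_rot: [-0.012, 1.0, -0.002, 0.001]
contact_force: [0.0, -0.6, 0.8]
opening: 0.132
```

{"name": "apply_moves", "arguments": {"moves": [[[0,0.001,0,0,0,0,1]]]}}

```text
time: 10.0
eef_pos: [0.5633, 0.0859, 0.1084]
tcp_rot: [-0.012, 1.0, -0.002, 0.001]
contact_force: [1.6, -0.1, 0.6]
opening: 0.131
```

{"name": "apply_moves", "arguments": {"moves": [[[0,0.001,0,0,0,0,1]]]}}

```text
time: 10.1
eef_pos: [0.5633, 0.087, 0.1084]
tcp_rot: [-0.012, 1.0, -0.002, 0.001]
contact_force: [0.3, -0.7, -0.1]
opening: 0.134
```

{"name": "apply_moves", "arguments": {"moves": [[[0,0.001,0,0,0,0,1]]]}}

```text
time: 10.2
eef_pos: [0.5632, 0.0881, 0.1084]
tcp_rot: [-0.012, 1.0, -0.002, 0.001]
contact_force: [1.2, -0.1, -0.8]
opening: 0.131
```

{"name": "apply_moves", "arguments": {"moves": [[[0,0.001,0,0,0,0,1]]]}}

```text
time: 10.3
eef_pos: [0.5632, 0.0892, 0.1084]
tcp_rot: [-0.012, 1.0, -0.002, 0.001]
contact_force: [1.0, -0.7, -0.4]
opening: 0.133
```

{"name": "apply_moves", "arguments": {"moves": [[[0,0.0005,0,0,0,0,1]]]}}

```text
time: 10.4
eef_pos: [0.5632, 0.0896, 0.1084]
tcp_rot: [-0.013, 1.0, -0.002, 0.001]
contact_force: [0.6, -1.0, -0.2]
opening: 0.133
```

{"name": "apply_moves", "arguments": {"moves": [[[0,0.001,0,0,0,0,1]]]}}

```text
time: 10.5
eef_pos: [0.5634, 0.0901, 0.1085]
tcp_rot: [-0.013, 1.0, -0.003, 0.002]
contact_force: [0.9, -4.1, 0.0]
opening: 0.137
```

{"name": "apply_moves", "arguments": {"moves": [[[0,0.001,0,0,0,0,1]]]}}

```text
time: 10.6
eef_pos: [0.5636, 0.0904, 0.1086]
tcp_rot: [-0.013, 1.0, -0.004, 0.002]
contact_force: [1.4, -4.3, 1.7]
opening: 0.13
```

{"name": "apply_moves", "arguments": {"moves": [[[0,0.0005,0,0,0,0,1]]]}}

```text
time: 10.7
eef_pos: [0.5637, 0.0904, 0.1087]
tcp_rot: [-0.013, 1.0, -0.004, 0.002]
contact_force: [0.3, -3.2, 0.1]
opening: 0.132
```

{"name": "apply_moves", "arguments": {"moves": [[[0,0.0015,0,0,0,0,1]]]}}

```text
time: 10.8
eef_pos: [0.5639, 0.091, 0.1089]
tcp_rot: [-0.013, 1.0, -0.005, 0.002]
contact_force: [1.2, -6.6, 2.5]
opening: 0.134
```

{"name": "apply_moves", "arguments": {"moves": [[[0,0.0018,0,0,0,0,1]]]}}

```text
time: 10.9
eef_pos: [0.5641, 0.0915, 0.1092]
tcp_rot: [-0.014, 1.0, -0.007, 0.002]
contact_force: [-0.4, -8.6, 2.6]
opening: 0.133
```

```bash
python3 -c "
from h import *
bay(-.16)"
```

```text
bar in bay -0.1643 -0.0012
t 10.9 p [0.5641 0.0915 0.1092] yaw 91.6 F [-0.43 -8.56  2.64] M [-0.95  0.06  0.05] op 0.133
shift [0.0012 0.0043 0.0007] turn [-0.79  0.24  0.11]
```

{"name": "apply_moves", "arguments": {"moves": [[[0.0003,0.0019,0.0003,-0.2,0,0,1],[0.0003,0.0019,0.0003,-0.2,0,0,1]]]}}

```text
time: 11.1
eef_pos: [0.5641, 0.0918, 0.1094]
tcp_rot: [-0.015, 1.0, -0.007, 0.002]
contact_force: [0.5, -9.9, 0.8]
opening: 0.136
```

{"name": "apply_moves", "arguments": {"moves": [[[0.0003,0.0019,0.0003,-0.2,0,0,1],[0.0003,0.0019,0.0003,-0.2,0,0,1]]]}}

```text
time: 11.3
eef_pos: [0.5641, 0.0918, 0.1094]
tcp_rot: [-0.015, 1.0, -0.008, 0.003]
contact_force: [2.0, -9.0, 1.8]
opening: 0.135
```

{"name": "apply_moves", "arguments": {"moves": [[[0.0003,0.0019,0.0003,-0.2,0,0,1],[0.0003,0.0019,0.0003,-0.2,0,0,1]]]}}

```text
time: 11.5
eef_pos: [0.5641, 0.0918, 0.1094]
tcp_rot: [-0.016, 1.0, -0.008, 0.003]
contact_force: [1.3, -8.8, 1.6]
opening: 0.136
```

{"name": "apply_moves", "arguments": {"moves": [[[0.0003,0.002,0.0003,-0.2,0,0,1],[0.0003,0.002,0.0003,-0.2,0,0,1],[0.0003,0.002,0.0003,-0.2,0,0,1],[0.0003,0.002,0.0003,-0.2,0,0,1]]]}}

```text
time: 11.9
eef_pos: [0.5641, 0.0919, 0.1096]
tcp_rot: [-0.016, 1.0, -0.008, 0.003]
contact_force: [1.6, -9.1, 0.5]
opening: 0.132
```

{"name": "apply_moves", "arguments": {"moves": [[[0.0003,0.002,0.0003,-0.2,0,0,1],[0.0003,0.002,0.0003,-0.2,0,0,1],[0.0003,0.002,0.0003,-0.2,0,0,1],[0.0003,0.002,0.0003,-0.2,0,0,1]]]}}

```text
time: 12.3
eef_pos: [0.5641, 0.092, 0.1097]
tcp_rot: [-0.016, 1.0, -0.009, 0.003]
contact_force: [1.3, -10.0, 1.9]
opening: 0.134
```

{"name": "apply_moves", "arguments": {"moves": [[[0,0.0015,0,0,0,0,1],[0,0.001,0,0,0,0,1],[0,0.0005,0,0,0,0,1],[0,0,0,0,0,0,1]]]}}

```text
time: 12.7
eef_pos: [0.5641, 0.0908, 0.1103]
tcp_rot: [-0.015, 1.0, -0.012, 0.002]
contact_force: [1.5, -3.2, 0.6]
opening: 0.135
```

```bash
python3 -c "
from h import *
bay(-.166)"
```

```text
bar in bay -0.1649 -0.0011
t 12.7 p [0.5641 0.0908 0.1103] yaw 91.74 F [ 1.52 -3.17  0.59] M [-0.18 -0.06 -0.01] op 0.135
shift [ 0.0012 -0.001   0.0019] turn [-1.39  0.26  0.24]
```

{"name": "apply_moves", "arguments": {"moves": [[[0.0003,-0.0005,0.0006,-0.4,0,0,1],[0.0003,-0.0005,0.0006,-0.4,0,0,1],[0,-0.0005,0.0006,-0.4,0,0,1],[0,-0.0003,0,-0.2,0,0,1],[0,0,0,0,0,0,1]]]}}

```text
time: 13.2
eef_pos: [0.5636, 0.0898, 0.1084]
tcp_rot: [-0.015, 1.0, 0.002, 0.003]
contact_force: [1.8, -0.7, 0.3]
opening: 0.135
```

```bash
python3 -c "
from h import *
bay(-.166)"
```

```text
bar in bay -0.166 -0.0007
t 13.2 p [0.5636 0.0898 0.1084] yaw 91.73 F [ 1.79 -0.68  0.26] M [-0.57 -0.13 -0.16] op 0.135
shift [ 0.0007 -0.     -0.0001] turn [0.19 0.3  0.23]
```

{"name": "apply_moves", "arguments": {"moves": [[[0,-0.0003,0,0.1,0,0,1],[0,-0.0002,0,0,0,0,1],[0,0,0,0,0,0,0.6],[0,0,0,0,0,0,0.4],[0,0,0,0,0,0,0.2],[0,0,0,0,0,0,0],[0,0,0,0,0,0,-0.3],[0,0,0,0,0,0,-0.3]]], "force": 20}}

```text
time: 14.0
eef_pos: [0.5614, 0.0914, 0.1068]
tcp_rot: [-0.016, 1.0, 0.002, 0.0]
contact_force: [-0.3, -1.4, 0.8]
opening: 0.648
```

```bash
python3 -c "
from h import *
bay(-.166)"
```

```text
bar in bay -0.1643 0.0015
t 14.0 p [0.5614 0.0914 0.1068] yaw 91.81 F [-0.34 -1.37  0.76] M [ 0.04 -0.02 -0.02] op 0.648
shift [-0.0015 -0.0017 -0.0016] turn [0.28 0.01 0.31]
```

Open and clear of the bar; now I'll lift straight up.

{"name": "apply_moves", "arguments": {"moves": [[[-0.001,-0.001,-0.008,0,0,0,-0.3],[0,0,-0.015,0,0,0,-0.3],[0,0,-0.025,0,0,0,-0.3],[0,0,-0.03,0,0,0,-0.3],[0,0,-0.03,0,0,0,-0.3],[0,0,-0.03,0,0,0,-0.3],[0,0,0,0,0,0,-0.3],[0,0,0,0,0,0,-0.3]]]}}

```text
time: 14.8
eef_pos: [0.5632, 0.0894, 0.2585]
tcp_rot: [-0.016, 1.0, 0.002, 0.003]
contact_force: [0.1, 0.7, -0.2]
opening: 0.65
```

{"name": "apply_moves", "arguments": {"moves": [[[0,-0.03,0,0,0,0,-0.3],[0,-0.045,0,0,0,0,-0.3],[0,-0.045,0,0,0,0,-0.3],[0,-0.045,0,0,0,0,-0.3],[0,-0.045,0,0,0,0,-0.3],[0,-0.045,0,0,0,0,-0.3],[0,-0.03,0,0,0,0,-0.3],[0,0,0,0,0,0,-0.3],[0,0,0,0,0,0,-0.3],[0,0,0,0,0,0,-0.3]]]}}

```text
time: 15.8
eef_pos: [0.5685, -0.203, 0.2484]
tcp_rot: [-0.017, 1.0, 0.006, -0.003]
contact_force: [-0.4, 0.7, 0.3]
opening: 0.646
```

Run:
```python
from h import *
s=ctrl.get_state();print(s["time"],s["eef_pos"],s["dq"].round(3))
a=ctrl.read_camera("top")[:,:,::-1];cv2.imwrite("pics/top3.png",a)
u,v=map(int,proj("top",(.56,.18,.05)));print(u,v)
cv2.imwrite("pics/c5.png",cv2.resize(a[v-60:v+60,u-75:u+75],None,fx=5,fy=5,interpolation=cv2.INTER_CUBIC))
```

```text
15.8 [ 0.56852906 -0.20301765  0.24843045] [0.007 0.003 0.01  0.008 0.005 0.005]
191 199
```

View pics/c5.png

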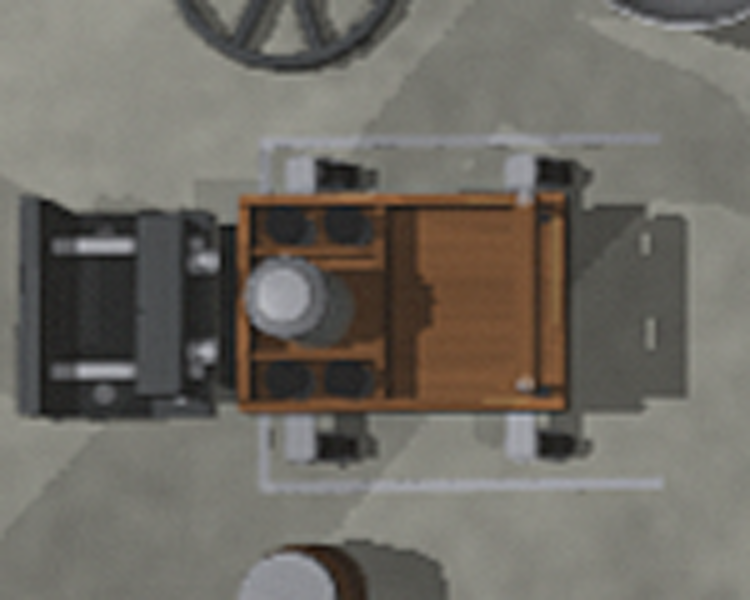

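Run:
```python
from h import *
f=lambda x,y,z:ray("top",(x+.5)/5-.5+116,(y+.5)/5-.5+139,z)[:2]
F=[f(240,197,.076),f(240,411,.076)];n=(F[0]+F[1])/2;C=[f(265,142,0),f(265,487,0)];o=(C[0]+C[1])/2
a=np.radians(91.5);ax=np.array([np.cos(a),np.sin(a)]);ay=np.array([-ax[1],ax[0]]);w=F[0]-F[1]
print("nose in bay",(n-o)@ax,(n-o)@ay,"yaw",np.degrees(np.arctan2(w[0],-w[1])))
A=cv2.imread("pics/top0.png")
B=ctrl.read_camera("top")[:,:,::-1].copy()
for k,(x,y) in dict(trivet=(174,129),bowl=(254,117),brush=(358,140),turner=(428,184),mug=(373,301),jar=(175,258)).items():
    r=cv2.matchTemplate(B[y-45:y+45,x-60:x+60],A[y-30:y+30,x-45:x+45],cv2.TM_CCOEFF_NORMED);m=cv2.minMaxLoc(r);print(k,round(m[1],2),m[3][0]-15,m[3][1]-15)
s=ctrl.get_state();print(s["dq"].round(3),s["contact_force"].round(2))
ctrl.sign_off()
```

```text
nose in bay -0.0019889571639665903 0.0005194904939814398 yaw 91.9203559319158
trivet 0.99 0 0
bowl 0.99 0 0
brush 0.59 0 0
turner 0.33 0 0
mug 0.65 0 0
jar 0.86 0 0
[ 0.006 -0.004 -0.006  0.001 -0.001 -0.002] [-0.55  1.09 -0.09]
the job is handed in; nothing more can be done
```

I parked the caddy square and centred in the bay, let go of it, and handed the job in at about 16 s of the 56 s allowed. No verdict is given at hand-in.

- **Castors:** I gripped the push bar and rolled the caddy forward about 100 mm. The side camera showed all four castors trailing straight, with the nose about 250 mm short of the cross line.
- **Bumper:** After steering into the bay, I felt the pad with the nose a millimetre or two short of the cross line. I held about 9–10 N by the wrist reading for roughly 1.3 s; the highest reading I saw was 10 N. I then eased off slowly, opened the gripper and lifted clear.
- **During the push:** The grip point rose about 2 mm and the tool pitched about 1.4°. I brought both back before letting go, well inside the limits on lifting and tipping.

**Last checks:**
- **Pose:** The top camera put the nose about 2 mm short of the cross line and 0.5 mm off the middle. The caddy was square to within about 0.5°.
- **Castors and shaker:** All four castors looked straight and the shaker was standing in its cell.
- **Bystanders:** All six matched their starting positions with no shift. The match was weak for the turner, brush and mug (scores of 0.33 to 0.65), probably because shadows changed. The arm stayed well above them throughout.
- **Not measured:** After letting go I had no direct reading of any remaining force on the bumper. The wrist read about 0.7 N on the push axis just before release, and I backed off another 0.5 mm after that.

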